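Close up a pinwheel layer of gift cartons on the packing slab

ROBOT

A 6-joint arm with a two-finger parallel gripper is mounted at the origin on the work surface. World frame = base frame: x ahead of the robot, y to its left, z up, the work surface at z = 0. Lengths are in m, angles in rad, forces in N, time in s.
With the tool pointing down it reaches from about 0.3 to 0.85 m from the base axis. Payload 5.4 kg.
Tool frame: the origin (TCP) lies midway between the tips of the shut fingers; the grasp point (between the pads) lies 19 mm behind it; z points along the fingers, y is the line along which they close (so a half turn about z gives the same grasp; the last joint's range is limited). The gripper opens to 85 mm and grips with 20 to 120 N. Pads are 22 mm wide; open, the fingers measure 114 mm over their backs; the gripper's body (76 mm by 85 mm) begins 54 mm behind the grasp point. The pads swing forward as they close: fully open they stand 13 mm farther back than shut.
Start: joints at [-1.558, 0.158, 1.597, -0, 1.386, -0.21], TCP at [0.127, -0.561, 0.231] pointing down, gripper open.
Joint ranges: [-2.91, 2.91], [-0.94, 2.29], [0.18, 2.7], [-1.29, 4.43], [0.17, 2.64], [-3, 3]. Speed limits (rad/s): [2.57, 2.57, 3.14, 3.14, 3.14, 3.14].

INTERFACE

Orientations are given as [roll, pitch, yaw] about the fixed x, y, z axes, in that order (R = Rz(yaw) Ry(pitch) Rx(roll)).
In Python, from plant import move_to, move_straight, set_joints, gripper_to, wait, inverse_kinematics, observe, snapshot, camera_model, IKError, finish_job gives the robot as it stands. Calls block until the motion is done:
- move_to(position, orientation): joint-space move of the TCP to a pose.
- move_straight(position, orientation=None, v=0.15): straight line of the TCP; orientation=None keeps the orientation; v is the mean speed in m/s.
- set_joints(angles): joint-space move.
- gripper_to(opening): opening from 0.0 (shut) to 1.0 (fully open); the grip force is fixed at half the most; returns when the fingers have stopped.
- wait(seconds).
- inverse_kinematics(position, orientation): joint angles nearest the present ones, or None.
- observe(): the state.
- snapshot(name): name is "scene" or "top" or "wrist"; returns the picture (400x640x3 uint8, red, green, blue); there is no depth.
- camera_model(name): a dict with "fx", "fy", "cx", "cy" (pixels), "origin" and "attitude" of the camera in the world. Camera axes: x right, y up, looking along -z (the intrinsics and any distortion apply to the point x, -y, -z); pixel columns grow to the right and rows downward; lengths in m; the calibration is good to about 2 mm. A picture is of the moment at which its call begins: read the wrist's pose just before it. camera_model takes no time and is no camera call; for the wrist camera it gives the pose at the moment of the call.
A pose or a line that the arm cannot do raises IKError and nothing moves.
- finish_job(): hands the job in; it is judged then, once.
The state is a dict: "time_s": time; "joint_pos": joint angles; "qd": joint speeds; "joint_efforts": joint torques, N m; "position": TCP position; "ee_rot": TCP orientation; "contact_force": force on the tool from outside, world axes, zero at the start; "torque": the same for the moment, N m; "opening": opening from 0.0 (shut) to 1.0 (fully open); "grasp_force": force on a finger pad.
Only numpy, scipy, OpenCV 4.12 (cv2) and the standard library are available. Lean on these libraries where they do the work, as an engineer would, in place of code of your own. Each camera call takes 0.05 s, during which the arm holds its last target. There are 200 camera calls.

TASK

Finish the pinwheel layer of four gift cartons on the wooden packing slab, each carton flat and upright on the outline of its own lid colour and snug against the raised stops or its neighbours; the red one is already in place in the corner and must end there. Slide the green and the yellow carton home along the slab without lifting them, and fetch the blue carton from the table to fill the last place. Do not disturb the candle dish, the decanter or the bowl.

Things in the scene. Friction and masses are not known exactly. Their poses are not given: they have to be found in the camera images.
- slab: Fixed wooden board 250 x 250 x 18 mm on the table. Origin: centre of its underside; top at z = 18 mm. Along its far (+x) and left (+y) edges runs a stop 12 mm wide, 14 mm high above the top (inner faces at x = +113 and y = +113 mm); near and right edges are open. Four coloured outlines 90 x 56 mm form a pinwheel in the corner of the stops, 1 mm apart and 1 mm from the stops.
- slot_red (a point): Centre of the red-outlined place painted on the slab, at the slab's top surface; axes as the slab's. The red carton's underside centre belongs here, its long side along the slab's x axis.
- slot_green (a point): Centre of the green-outlined place painted on the slab, at the slab's top surface; axes as the slab's. The green carton's underside centre belongs here, its long side along the slab's y axis.
- slot_yellow (a point): Centre of the yellow-outlined place painted on the slab, at the slab's top surface; axes as the slab's. The yellow carton's underside centre belongs here, its long side along the slab's y axis.
- slot_blue (a point): Centre of the blue-outlined place painted on the slab, at the slab's top surface; axes as the slab's. The blue carton's underside centre belongs here, its long side along the slab's x axis.
- carton_red: Gift carton 90 x 56 x 50 mm (x long, y wide, z high), about 0.25 kg, kraft body with a red lid (cartons are closed, rigid and upright). Origin at the centre of its underside, x along its long side. Starts in its place in the corner of the two stops.
- carton_green: Gift carton 90 x 56 x 50 mm (x long, y wide, z high), about 0.25 kg, kraft body with a green lid (cartons are closed, rigid and upright). Origin at the centre of its underside, x along its long side. Starts on the slab, roughly along the slab's y axis, 1 to 3 cm short of the far stop and 4 to 6 cm right of its place.
- carton_yellow: Gift carton 90 x 56 x 50 mm (x long, y wide, z high), about 0.25 kg, kraft body with a yellow lid (cartons are closed, rigid and upright). Origin at the centre of its underside, x along its long side. Starts on the slab, roughly along the slab's y axis, 3 to 5 cm nearer than its place and 1 to 3.5 cm short of the left stop.
- carton_blue: Gift carton 90 x 56 x 50 mm (x long, y wide, z high), about 0.25 kg, kraft body with a blue lid (cartons are closed, rigid and upright). Origin at the centre of its underside, x along its long side. Starts on the table, left or right of the slab.
- candle_dish: Bystander: red enamel candle dish, 116 mm across, 40 mm high, on the table at the other side of the slab from the blue carton. Origin at the centre of its underside.
- decanter: Bystander: dark green decanter, 90 mm across, 125 mm high, far left on the table. Origin at the centre of its underside.
- bowl: Bystander: pale glass bowl, 110 mm across, 50 mm high, far right on the table. Origin at the centre of its underside.
Not all that is in view belongs to the job. What is shaped like the carton_green but white is not meant.

How it is judged:
At the end, for the whole second after the job is handed in: All four cartons rest flat and upright on the slab, each with its centre within 7 mm (horizontally) of the centre of its own outline, its height within 4 mm of the slab's top, its long side within 4 degrees of the outline's, and at rest (horizontal distance between carton_red and slot_red below 0.007 m and angle between the x axis of each of carton_red, carton_blue and the x axis of slab, either way round below 0.07 rad and z of carton_red in the frame of slot_red between -0.004 and 0.004 m and angle between each of carton_red, carton_green, carton_yellow, carton_blue's own z axis and vertical below 0.06 rad and linear speed of each of carton_red, carton_green, carton_yellow, carton_blue below 0.02 m/s and horizontal distance between carton_green and slot_green below 0.007 m and angle between the x axis of each of carton_green, carton_yellow and the y axis of slab, either way round below 0.07 rad and z of carton_green in the frame of slot_green between -0.004 and 0.004 m and horizontal distance between carton_yellow and slot_yellow below 0.007 m and z of carton_yellow in the frame of slot_yellow between -0.004 and 0.004 m and horizontal distance between carton_blue and slot_blue below 0.007 m and z of carton_blue in the frame of slot_blue between -0.004 and 0.004 m); the robot touches nothing.
It fails at once if the green carton is lifted more than 15 mm off the slab (z of carton_green in the frame of slot_green above 0.015 m).
It fails at once if the yellow carton is lifted more than 15 mm off the slab (z of carton_yellow in the frame of slot_yellow above 0.015 m).
It fails at once if the candle dish is pushed more than 3 cm or tipped (distance of candle_dish from where it was at the start of the episode above 0.03 m or angle between candle_dish's own z axis and vertical above 0.35 rad).
It fails at once if the decanter is pushed more than 3 cm or tipped (distance of decanter from where it was at the start of the episode above 0.03 m or angle between decanter's own z axis and vertical above 0.35 rad).
It fails at once if the bowl is pushed more than 3 cm or tipped (distance of bowl from where it was at the start of the episode above 0.03 m or angle between bowl's own z axis and vertical above 0.35 rad).
It also fails if it takes over 72 s, if anything falls off the work surface, if the arm or the gripper's body presses on something with over 40 N, if the wrist force passes 120 N, or if a joint passes its speed limit or range.

## Working session

There is one attempt and no reset: what is moved stays moved. The work goes in short steps, each a Python script; the robot and the scene stay as the last script left them, time stands still between calls to the robot, and variables do not carry over. Pictures are saved under pics/ and viewed, at most 10 in all, crops included, and the job is handed in when it is done.

```bash
ls; mkdir -p pics
python3 - <<'E'
from plant import *
import cv2
for n in("top","scene"):
    cv2.imwrite(f"pics/{n}0.png",snapshot(n)[:,:,::-1]); print(n,camera_model(n))
s=observe();print(s["time_s"],s["ee_rot"],s["position"])
E
```

```text
pics
top {'fx': 446.2757148528326, 'fy': 446.2757148528326, 'cx': 320.48246513276194, 'cy': 199.811663950973, 'origin': array([ 0.50650807, -0.00984641,  1.16794877]), 'attitude': array([ 0.11923239,  0.02114581, -1.57446143])}
scene {'fx': 431.8359045866112, 'fy': 431.8359045866112, 'cx': 318.4480503065527, 'cy': 197.48526232747847, 'origin': array([1.29303887, 0.76824477, 0.6952959 ]), 'attitude': array([1.00617269, 0.02255874, 2.39117802])}
0.1 [-3.13986480e+00 -3.67748103e-04  2.22779287e-01] [ 0.12701136 -0.56023381  0.23036812]
```

View pics/top0.png

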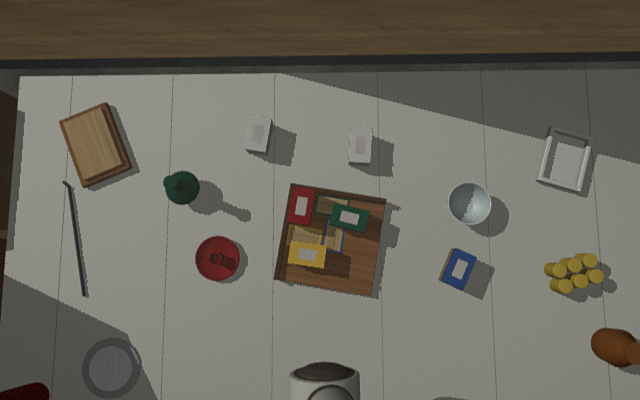

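View pics/scene0.png

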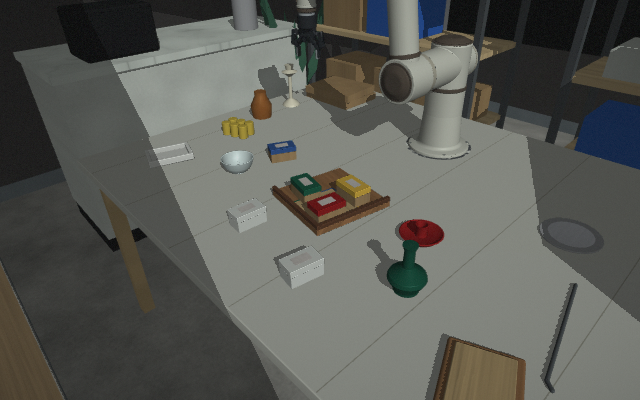

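```bash
cat > h.py <<'E'
from plant import *
import numpy as np, cv2
from scipy.spatial.transform import Rotation as R
def ray(m,uv,z):
    uv=np.atleast_2d(np.asarray(uv,float))
    d=np.c_[(uv[:,0]-m["cx"])/m["fx"],-(uv[:,1]-m["cy"])/m["fy"],-np.ones(len(uv))]
    d=R.from_euler("xyz",m["attitude"]).apply(d)
    o=np.array(m["origin"]); return (o+d*((z-o[2])/d[:,2])[:,None])[:,:2]
def proj(m,P):
    c=R.from_euler("xyz",m["attitude"]).inv().apply(np.atleast_2d(P)-m["origin"])
    return np.c_[m["cx"]+m["fx"]*c[:,0]/-c[:,2],m["cy"]-m["fy"]*c[:,1]/-c[:,2]]
HUE={"red":((0,7),(172,180)),"green":((65,95),),"yellow":((20,30),),"blue":((105,125),)}
def lid(img,m,col,z,near,rad=.09):
    """lid outline by colour at height z near a world point -> centre, long-axis yaw, sizes"""
    hsv=cv2.cvtColor(img,cv2.COLOR_RGB2HSV)
    k=np.zeros(img.shape[:2],np.uint8)
    for a,b in HUE[col]: k|=cv2.inRange(hsv,(a,130,50),(b,255,255))
    cs,_=cv2.findContours(k,cv2.RETR_EXTERNAL,cv2.CHAIN_APPROX_NONE)
    best=None
    for c in sorted(cs,key=cv2.contourArea,reverse=True)[:6]:
        w=ray(m,cv2.convexHull(c)[:,0],z)
        if np.hypot(*(w.mean(0)-near))<rad: best=w;break
    if best is None: return None
    (cx,cy),(a,b),t=cv2.minAreaRect((best*1000).astype(np.float32))
    if a<b: a,b,t=b,a,t+90
    return np.round([cx/1000,cy/1000],4),round((t+90)%180-90,1),(round(a),round(b))
def look(n): 
    m=camera_model(n); return snapshot(n),m
E
python3 - <<'E'
from h import *
im,m=look("top")
for c,u,z in(("red",(301,206),.068),("green",(350,217),.068),("yellow",(308,254),.068),("blue",(461,268),.05)):
    print(c,lid(im,m,c,z,ray(m,u,z)[0]))
print(ray(m,[(289,184),(386,199),(372,296),(276,280)],.018))
print("bystanders",ray(m,[(217,258),(182,187),(470,203),(461,268)],.03))
c=ray(m,(330,240),.018)[0]
move_to([c[0]-.03,c[1],.40],[np.pi,0,0])
im,m=look("wrist");cv2.imwrite("pics/w1.png",im[:,:,::-1]);np.save("w1.npy",m,allow_pickle=True);print(m,observe()["time_s"],observe()["position"])
E
```

```text
red (array([0.6243, 0.0616]), -9.9, (91, 57))
green (array([ 0.5953, -0.0814]), 24.5, (47, 20))
yellow (array([0.5245, 0.0491]), 81.2, (101, 95))
blue (array([ 0.4681, -0.3259]), -25.1, (86, 57))
[[ 0.6864769   0.09602702]
 [ 0.64545619 -0.15564967]
 [ 0.39903461 -0.11521207]
 [ 0.4394464   0.12801448]]
bystanders [[ 0.49563897  0.27732529]
 [ 0.67866119  0.37300073]
 [ 0.63240776 -0.36734738]
 [ 0.4686686  -0.33786008]]
{'fx': 299.52297756322355, 'fy': 299.52297756322355, 'cx': 324.60549650398576, 'cy': 194.6217808087608, 'origin': array([ 0.58201925, -0.01013827,  0.54368742]), 'attitude': array([-2.88264994e-01,  7.46648023e-04, -1.57269359e+00])} 2.6583 [ 0.51032154 -0.01075243  0.39965833]
```

View pics/w1.png

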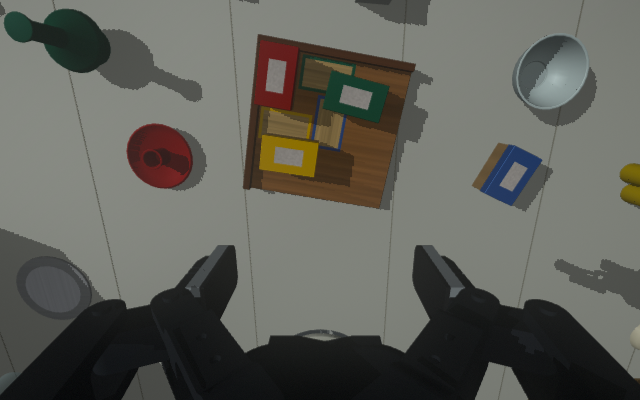

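Run:
```python
from h import *
move_to([.512,-.012,.25],[np.pi,0,0])
im,m=look("wrist");cv2.imwrite("w2.png",im[:,:,::-1]);np.save("w2.npy",m,allow_pickle=True)
cv2.imwrite("pics/w2c.png",cv2.resize(im[0:270,190:470,::-1],None,fx=2.2,fy=2.2,interpolation=cv2.INTER_CUBIC))
for c,n in(("red",(.624,.062)),("green",(.58,-.05)),("yellow",(.51,.035))):
    print(c,lid(im,m,c,.068,np.array(n),.06))
print(m["origin"],m["attitude"])
```

```text
red (array([0.625 , 0.0619]), -9.8, (91, 58))
green (array([ 0.6061, -0.0418]), 75.6, (123, 69))
yellow (array([0.5264, 0.0459]), -8.8, (99, 93))
[ 0.58411332 -0.01170239  0.39569607] [-2.85658320e-01  2.56156965e-04 -1.57204932e+00]
```

View pics/w2c.png

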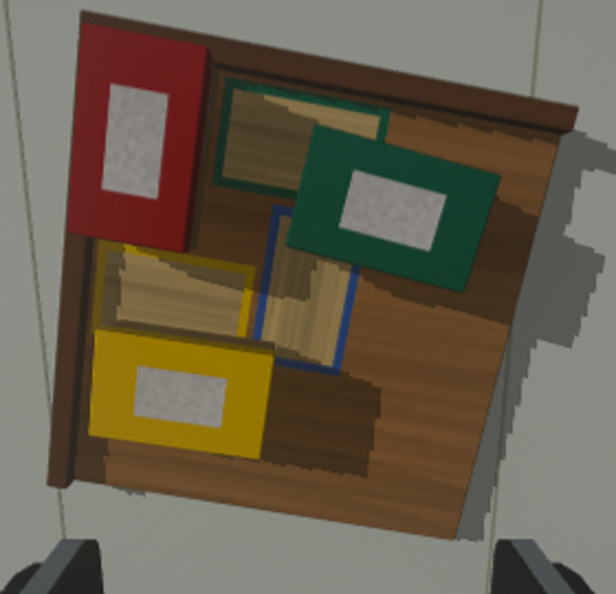

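Run:
```python
from h import *
from scipy.optimize import least_squares
m=np.load("w2.npy",allow_pickle=True).item()
px=lambda a:np.array(a,float)/2.2+[190,0]
S=[((578,106),125,-125,32),((49,487),-125,125,32),((82,11),125,125,32),((454,539),-125,-125,18),
((338,374),-35,-35,18),((275,206),55,21,18),((225,78),112,55,18),((389,110),112,-35,18),((214,185),56,55,18),((103,243),21,112,18),((255,267),21,22,18)]
W=np.array([ray(m,px(s[0]),s[3]/1e3)[0] for s in S]);L=np.array([s[1:3] for s in S])/1e3
def T(p,L): c,s=np.cos(p[2]),np.sin(p[2]); return p[:2]+L@np.array([[c,s],[-s,c]])
f=least_squares(lambda p:(T(p,L)-W).ravel(),[.545,-.012,-.16],loss="soft_l1",f_scale=.002)
p=f.x;print("slab",p.round(4),np.degrees(p[2]));print(((T(p,L)-W)*1e3).round(1))
def inv(q): c,s=np.cos(p[2]),np.sin(p[2]); return (q-p[:2])@np.array([[c,-s],[s,c]])
for n,q in dict(red=[(80,25),(208,45),(188,252),(68,232)],green=[(316,125),(500,176),(463,291),(288,247)],yellow=[(97,330),(273,353),(261,459),(90,435)]).items():
    w=ray(m,px(q),.068);e=w-np.roll(w,-1,0);l=np.hypot(*e.T)*1e3
    k=0 if l[0]>l[1] else 1; d=e[k]-e[(k+2)%4];yaw=np.degrees(np.arctan2(d[1],d[0]))
    print(n,"world",w.mean(0).round(4),"slab",(inv(w.mean(0))*1e3).round(1),"yaw",yaw.round(1),l.round())
np.save("slab.npy",p)
```

```text
slab [ 0.5433 -0.0095 -0.1698] -9.728235155986967
[[-0.7 -0.4]
 [-0.1  0.3]
 [-0.8  0.4]
 [-1.6 -1. ]
 [-3.2 -2.2]
 [ 1.9  2. ]
 [ 1.1  0.7]
 [ 1.1 -2.6]
 [-2.1  2.6]
 [ 3.1  2.4]
 [ 0.8 -2.7]]
red world [0.6247 0.062 ] slab [68.2 84.2] yaw -8.7 [56. 90. 58. 88.]
green world [ 0.5946 -0.057 ] slab [ 58.6 -38.2] yaw 76.0 [89. 54. 88. 55.]
yellow world [0.5053 0.0475] slab [-47.   49.8] yaw 81.9 [88. 57. 90. 55.]
```

```bash
cat >> h.py <<'E'
P=np.load("slab.npy") if __import__("os").path.exists("slab.npy") else None
A=P[2]; Z=.033
def sw(x,y): c,s=np.cos(A),np.sin(A); return P[:2]+np.array([c*x-s*y,s*x+c*y])/1e3
def inv(q): c,s=np.cos(A),np.sin(A); return (np.asarray(q)[:2]-P[:2])@np.array([[c,-s],[s,c]])*1e3
def ori(y): return [np.pi,0,y]
def go(x,y,z,yaw,v=.1): move_straight([*sw(x,y),z],ori(yaw),v=v)
def creep(x,y,z,yaw,dx,dy,n,lim=6.):
    """1 mm steps in the slab frame until the opposing force rises by lim"""
    ax=sw(dx,dy)-sw(0,0); ax/=np.hypot(*ax); f0=None
    for i in range(1,n+1):
        go(x+dx*i,y+dy*i,z,yaw,.02)
        f=-observe()["contact_force"][:2]@ax
        if f0 is None: f0=f
        print(i,round(f,1),end="; ")
        if f-f0>lim: break
    print(); return x+dx*i,y+dy*i
E
python3 - <<'E'
from h import *
g=np.array([58.6,-38.2]);yaw=np.radians(76);Y=A+np.pi/2
q=inverse_kinematics([*sw(*g),.11],ori(yaw));print(q)
move_to([*sw(*g),.11],ori(yaw)); go(*g,Z,yaw,.1)
gripper_to(.55);s=observe();print(s["opening"],s["grasp_force"],s["contact_force"],s["time_s"])
go(79,5,Z,Y,.05);print(observe()["contact_force"])
x,y=creep(79,5,Z,Y,1,0,8)
x,y=creep(x,y,Z,Y,0,1,9)
print(x,y,observe()["position"],inv(observe()["position"]),observe()["time_s"])
E
```

```text
[-2.97773169e-01  3.33240600e-01  1.63975027e+00 -4.44089210e-16
  1.16860178e+00 -5.34270741e-02]
0.6468604834303051 65.47319769859314 [ 0.6593848  -1.03930705  4.59425289] 5.8917
[-2.19468974 -3.94772961  5.15318462]
1 4.4; 2 9.4; 3 9.5; 4 9.4; 5 10.5; 
1 3.4; 2 4.2; 3 4.3; 4 4.9; 5 3.6; 6 5.5; 7 4.2; 8 5.8; 9 7.8; 
84 14 [ 0.62915138 -0.01221085  0.03406033] [85.11757252 11.83927404] 10.5
```

Run:
```python
from h import *
gripper_to(.85); s=observe(); p=s["position"]; Y=A+np.pi/2
move_straight([p[0],p[1],.11],ori(Y),v=.15)
g=np.array([-46.5,23.]);yaw=np.radians(81.9)
gripper_to(1.0)
move_straight([*sw(*g),.11],ori(yaw),v=.15); go(*g,Z,yaw,.1)
gripper_to(.55);s=observe();print(s["opening"],s["grasp_force"],s["contact_force"],s["time_s"])
go(-13,36,Z,Y,.05);print(observe()["contact_force"])
x,y=creep(-13,36,Z,Y,0,1,9,8)
x,y=creep(x,y,Z,Y,1,0,10)
print(x,y,inv(observe()["position"]))
gripper_to(.85); p=observe()["position"]
move_straight([p[0],p[1],.11],ori(Y),v=.15)
move_to([.512,-.012,.25],[np.pi,0,0]);gripper_to(1.)
im,m=look("wrist");cv2.imwrite("w3.png",im[:,:,::-1]);np.save("w3.npy",m,allow_pickle=True)
cv2.imwrite("pics/w3c.png",cv2.resize(im[0:270,190:470,::-1],None,fx=2.2,fy=2.2,interpolation=cv2.INTER_CUBIC))
print(observe()["time_s"])
```

```text
0.6459668576503331 64.81863856315613 [-1.06444101  0.2459478   5.11664583] 14.0917
[-9.67623564 -2.06166625 12.85659837]
1 4.6; 2 5.6; 3 4.7; 4 5.3; 5 5.3; 6 3.7; 7 5.8; 8 10.1; 9 14.7; 
1 5.3; 2 8.9; 3 11.9; 
-10 45 [-11.61401658  41.73965613]
20.4667
```

View pics/w3c.png

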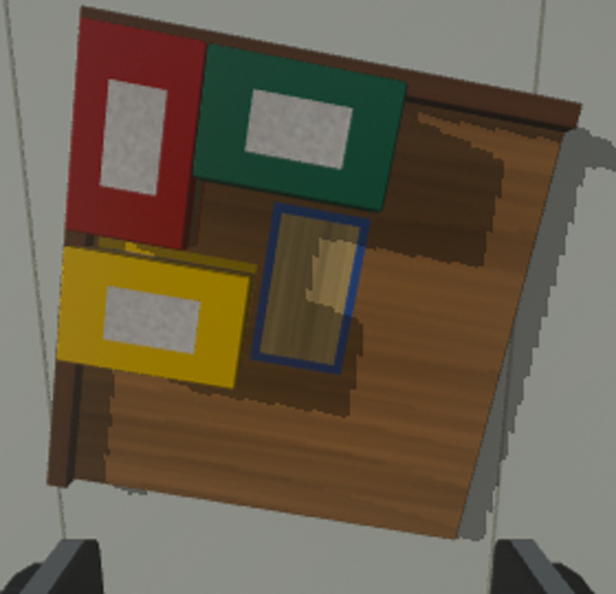

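Run:
```python
from h import *
Y=A+np.pi/2
gripper_to(0.); move_to([*sw(-66,74),.11],ori(Y)); go(-66,74,.038,Y,.1)
go(-58,74,.038,Y,.05)
x,y=creep(-58,74,.038,Y,1,0,12,12)
print(x,inv(observe()["position"]))
go(x-4,y,.038,Y,.1);go(x-4,y,.12,Y,.15)
gripper_to(1.); move_to([.44,-.325,.25],ori(0))
im,m=look("wrist");cv2.imwrite("w4.png",im[:,:,::-1]);np.save("w4.npy",m,allow_pickle=True)
print(lid(im,m,"blue",.05,np.array([.468,-.33])),observe()["time_s"])
cv2.imwrite("pics/w4.png",cv2.resize(im[0:270,160:560,::-1],None,fx=2,fy=2,interpolation=cv2.INTER_CUBIC))
im,m=look("top");cv2.imwrite("pics/t4.png",cv2.resize(im[170:310,260:400,::-1],None,fx=4,fy=4,interpolation=cv2.INTER_CUBIC))
```

```text
1 -0.1; 2 0.3; 3 0.2; 4 0.6; 5 0.7; 6 4.0; 7 2.4; 8 1.6; 9 1.9; 10 0.4; 11 2.8; 12 2.9; 
-46 [-46.22042923  73.88897754]
(array([ 0.4679, -0.3265]), -25.1, (89, 55)) 29.8833
```

View pics/w4.png

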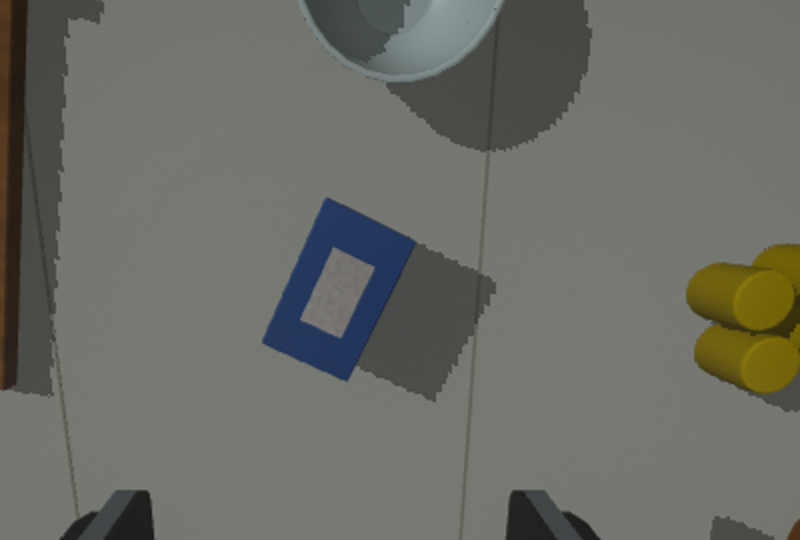

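View pics/t4.png

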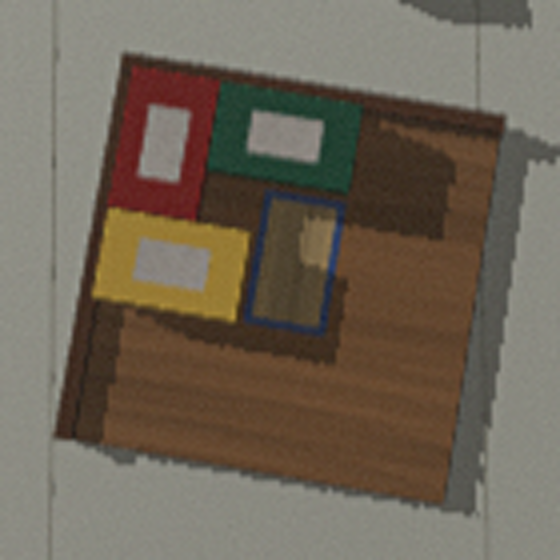

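Run:
```python
from h import *
b=np.radians(-25.1); c=np.array([.4679,-.3265])+.028*np.array([np.cos(b),np.sin(b)])
move_to([*c,.10],ori(b)); move_straight([*c,.015],ori(b),v=.1)
gripper_to(.55);s=observe();print(s["opening"],s["grasp_force"],s["position"])
move_straight([*c,.125],ori(b),v=.15)
go(33,-13,.125,A,.2); s=observe();print(s["contact_force"],s["grasp_force"],s["time_s"])
go(33,-13,.045,A,.1); go(33,-13,.034,A,.04); print(observe()["contact_force"],observe()["position"])
x,y=creep(33,-13,.034,A,0,1,8,9)
x,y=creep(x,y,.034,A,1,0,8,9)
print(x,y,inv(observe()["position"]))
gripper_to(.85); p=observe()["position"]
move_straight([p[0],p[1],.12],ori(A),v=.15)
move_to([.512,-.012,.25],[np.pi,0,0])
im,m=look("wrist");cv2.imwrite("w5.png",im[:,:,::-1]);np.save("w5.npy",m,allow_pickle=True)
cv2.imwrite("pics/w5c.png",cv2.resize(im[0:270,190:470,::-1],None,fx=2.2,fy=2.2,interpolation=cv2.INTER_CUBIC))
print(observe()["time_s"])
```

```text
0.6440348652569621 64.64237809181213 [ 0.49393723 -0.3390584   0.01603355]
[ 0.05199485  0.37065679 -3.68654179] 63.79596948623657 34.6333
[ 0.10477961 -0.00337069 -0.93325832] [ 0.57382122 -0.02798627  0.0340223 ]
1 0.3; 2 2.0; 3 7.1; 4 9.6; 
1 0.8; 2 3.6; 3 4.3; 4 9.3; 5 12.1; 
38 -9 [ 35.25020901 -10.98595236]
39.9917
```

View pics/w5c.png

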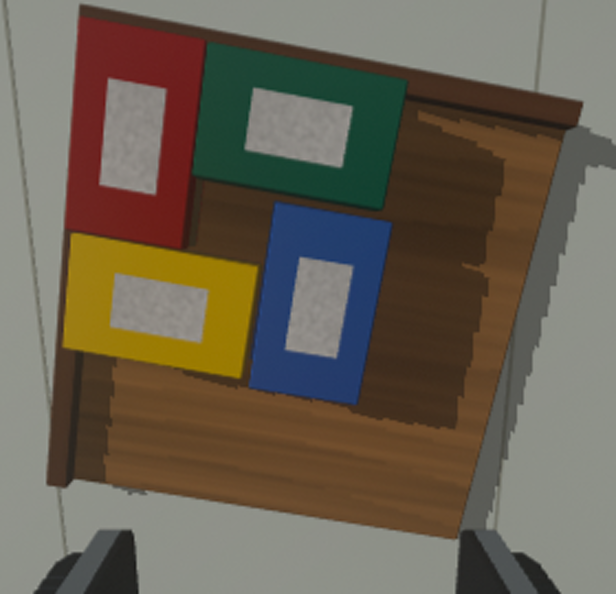

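Run:
```python
from h import *
m=np.load("w5.npy",allow_pickle=True).item()
for n,q in dict(red=[(79,17),(206,40),(186,248),(66,230)],green=[(206,42),(407,81),(384,210),(193,175)],yellow=[(70,233),(259,266),(243,379),(62,347)],blue=[(274,202),(392,224),(357,404),(249,387)]).items():
    w=ray(m,np.array(q)/2.2+[190,0],.068);s=inv(w);e=s-np.roll(s,-1,0);l=np.hypot(*e.T)
    k=0 if l[0]>l[1] else 1; d=e[k]-e[(k+2)%4]
    print(n,s.mean(0).round(1),np.degrees(np.arctan2(d[1],d[0])).round(1),l.round())
```

```text
Traceback (most recent call last):
IndexError: index 3 is out of bounds for axis 0 with size 2
```

```bash
sed -i 's/np.asarray(q)\[:2\]/np.asarray(q)[...,:2]/' h.py
python3 - <<'E'
from h import *
m=np.load("w5.npy",allow_pickle=True).item()
for n,q in dict(red=[(79,17),(206,40),(186,248),(66,230)],green=[(206,42),(407,81),(384,210),(193,175)],yellow=[(70,233),(259,266),(243,379),(62,347)],blue=[(274,202),(392,224),(357,404),(249,387)]).items():
    w=ray(m,np.array(q)/2.2+[190,0],.068);s=inv(w);e=s-np.roll(s,-1,0);l=np.hypot(*e.T)
    k=0 if l[0]>l[1] else 1; d=e[k]-e[(k+2)%4]
    print(n,s.mean(0).round(1),np.degrees(np.arctan2(d[1],d[0])).round(1),l.round())
E
```

```text
red [67.6 84.7] 0.8 [55. 89. 57. 89.]
green [83.9 12.1] 89.8 [90. 55. 90. 55.]
yellow [-6.3 65.3] 89.7 [90. 56. 91. 55.]
blue [  6.6 -10.8] 0.7 [56. 88. 55. 89.]
```

Run:
```python
from h import *
Y=A+np.pi/2
gripper_to(0.)
move_to([*sw(8,-64),.11],ori(A)); go(8,-64,.038,A,.1); go(8,-53,.038,A,.05)
x,y=creep(8,-53,.038,A,0,1,6,12); go(8,-58,.038,A,.1); go(8,-64,.11,A,.15)
go(-64,-8,.11,Y,.2); go(-64,-8,.038,Y,.1); go(-53,-8,.038,Y,.05)
x,y=creep(-53,-8,.038,Y,1,0,6,12); go(-60,-8,.038,Y,.1); go(-64,-8,.11,Y,.15)
move_to([.512,-.012,.25],[np.pi,0,0])
im,m=look("wrist");np.save("w6.npy",m,allow_pickle=True)
cv2.imwrite("pics/w6c.png",cv2.resize(im[0:270,190:470,::-1],None,fx=2.2,fy=2.2,interpolation=cv2.INTER_CUBIC))
print(observe()["time_s"])
```

```text
1 1.2; 2 2.1; 3 2.8; 4 3.8; 5 3.7; 6 3.3; 
1 -0.2; 2 -0.4; 3 3.4; 4 2.1; 5 0.8; 6 1.2; 
51.65
```

View pics/w6c.png

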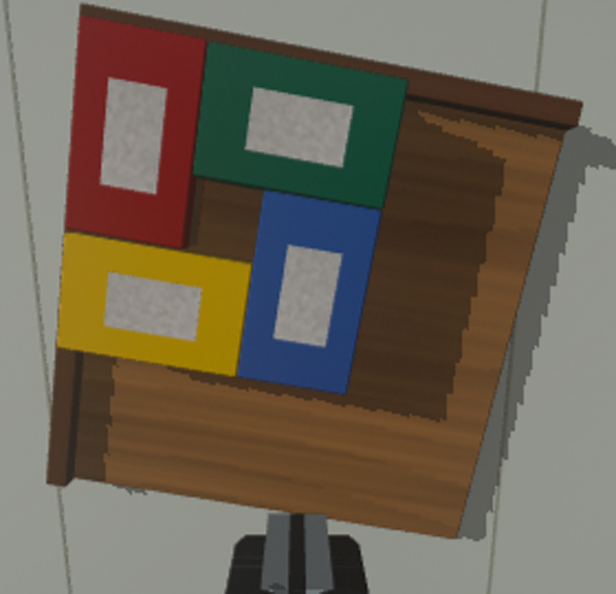

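The picture shows all four lids in a tight pinwheel. Blue (about 310,290) now touches green and yellow, and nothing is tilted or touched by the gripper.

```bash
python3 -c "
from plant import *
print(finish_job())"
```

```text
the job is handed in; nothing more can be done
None
```

I handed the job in at about 52 s: all four cartons sit snug in the pinwheel in the last picture, with green and yellow slid home and blue fetched from the table. The last nudge of blue was checked only by eye, and the job gave back no verdict.

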